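Put the doming block away in its slide-lid case

ROBOT

A 6-joint arm with a two-finger parallel gripper is mounted at the origin on the work surface. World frame = base frame: x ahead of the robot, y to its left, z up, the work surface at z = 0. Lengths are in m, angles in rad, forces in N, time in s.
With the tool pointing down it reaches from about 0.4 to 0.925 m from the base axis. Payload 12.5 kg.
Tool frame: the origin (TCP) lies midway between the tips of the shut fingers; the grasp point (between the pads) lies 19 mm behind it (arm.pinch_z is the distance from the TCP to the grasp point, in m); z points along the fingers, y is the line along which they close (so a half turn about z gives the same grasp; the last joint's range is limited). The gripper opens to 95 mm and grips with 3 to 60 N. Pads are 20 mm wide; open, the fingers measure 119 mm over their backs; the gripper's body (75 mm by 180 mm) begins 59 mm behind the grasp point.
Start: joints at [-1.396, 0.491, 1.559, -0, 1.092, -0.106], TCP at [0.173, -0.601, 0.215] pointing down, gripper open.
Joint ranges: [-3.1, 3.1], [-0.84, 2.19], [0.05, 2.79], [-1.13, 4.28], [0.06, 2.93], [-2.69, 2.69]. Speed limits (rad/s): [2.22, 2.22, 2.79, 3.14, 3.14, 3.14].

INTERFACE

Orientations are given as a unit quaternion [w, x, y, z].
In Python, from plant import arm gives the robot as it stands.
- The arm moves only by the tool step_arm, never from a script. Its argument "plan" is a list of rows, each a list of 7 numbers: the shift along the tool's x, y, z in mm, then the turn, a rotation vector about the tool's x, y, z in degrees, then the finger opening in mm, from 0 to 95.1. In form: [[x, y, z, wx, wy, wz, grip], ...]. A call has 1 to 10 rows; each row shifts and turns the commanded pose from where the row before left it, along the tool's axes as they then stand; what a row does not reach is not made up. A row lasts 1/8 s, in which the tool goes at most 62.5 mm and 10.7 degrees, less where a joint would pass 70% of its speed; a pose out of reach is approached as far as the arm can. A call is refused whole if a number of a shift passes 62.5 or a number of a turn 10.7, either way. A call with a gripper value outside its range is refused whole. The fingers move at their own pace and stop on an object; "force" is the grip in N (left out, the last holds). Time passes only in rows, so rows that do not move let the fingers close. It gives the time, the measured TCP pose, the force, the opening and the grip force at its end, in the units of the state.
- arm.state(): the state, without advancing time (a new reading comes with each control period).
- arm.read_camera(name): name is "scene" or "side" or "wrist"; returns a dict with "image" (480x640x3 uint8, red, green, blue), "z_map" (480x640 float32, m along the optical axis (not along the pixel's ray), 0 where there is no reading), "fx", "fy", "cx", "cy" (pixels), "cam_to_world" (4x4, takes a point from camera to world coordinates). Camera axes: x right, y down, z forward; pixel columns grow to the right and rows downward; lengths in m; the calibration is good to about 2 mm. A picture is of the moment at which its call begins.
- arm.job_done(): hands the job in; it is judged then, once.
The state is a dict: "time_s": time; "qpos": joint angles; "qvel": joint speeds; "tau": joint torques, N m; "ee_pos": TCP position; "eef_rot": TCP orientation; "wrist_force": force on the tool from outside, world axes, zero at the start; "moment": the same for the moment, N m; "opening": finger opening in m; "finger_force": force on a finger pad.
Only numpy, scipy, OpenCV 4.12 (cv2) and the standard library are available. Lean on these libraries where they do the work, as an engineer would, in place of code of your own. Each camera call takes 0.05 s, during which the arm holds its last target. There are 200 camera calls.

TASK

Put the hexagonal steel doming block, dished face up as it stands, into the hexagonal pocket of the wooden case, working it about until it has dropped fully home. Then slide the case's lid fully shut, past the little ridge that it snaps over at the end of its travel. Let go, and leave the round block, the pot and the charcoal block where they are.

Things in the scene. Friction and masses are not known exactly. Their poses are not given: they have to be found in the camera images.
- hex_center (a point): Centre (21 mm above the underside) of the loose plain-steel doming block: a hexagonal prism 52 mm across flats, 60 across corners, 42 tall, about 0.6 kg, standing dished face up on the bench. z is the prism's axis; x is normal to a pair of flats, the others every 60 degrees. It is told from the round block, with which it may swap places, by its six flats.
- case: Wooden case fixed to the bench, 160 (x) by 190 (y) by 68 mm high, origin at the centre of its underside, axes as the pocket's; pocket at y = -20 mm. Room round the pocket's centre: 70 mm to each side wall (x), 65 to the end wall (-y), at least 65 to the open lid's edge (+y). 28 mm of the seated block stands above the insert: hold it with fingertips 15 mm or more above its underside.
- pocket (a point): Centre of the mouth of the case's hexagonal pocket, in the top of the pale insert 22 mm above the bench. Pocket: 54.5 mm across flats, 14 mm deep, square edged, flat floor. z up, x normal to a pair of its flats (others every 60 degrees), y the way the lid opens. Block centre above this point: 7 mm when fully home, 21 mm when merely resting on the insert (then the lid cannot pass).
- lid (a joint): How far the flat wooden lid is slid open along the case's y, in m: 0 is fully shut, 0.14 to 0.16 at the start. Friction about 1.5 N; it stays where left and cannot lift out. From about 0.011 to 0.006 it must be forced over a springy ridge (about 10 N), then it snaps towards 0, its hard stop.
- lid_grip (a point): Centre of the upright wooden batten on the lid, by which the lid is slid; it moves with the lid. 14 mm thick along y (the sliding way), 60 mm long along x, standing 26 mm above the lid's top. The point is 74 mm above the bench, 13 mm above the lid's top. Axes as the pocket's. Pinch it from above across its thickness, or push it.
- round_center (a point): Centre of a round plain-steel doming block, 56 mm diameter, 42 mm tall, half-way up. A bystander: leave it alone.
- pot: Bystander: small open terracotta pot, 72 mm diameter, 55 mm tall, origin at the centre of its underside.
- charcoal: Bystander: black charcoal block 60 by 110 by 32 mm, origin at the centre of its underside.
Not all that is in view belongs to the job. There is more than one size of the case; the one meant has the size given above.

How it is judged:
By the outcome, as a careful person would: the job done as asked, in the order asked, and still so for the second after the job is handed in, with the robot touching nothing.
It also fails if it takes over 53 s, if anything falls off the work surface, if the arm or the gripper's body presses on something with over 40 N, if the wrist force passes 120 N, or if a joint passes its speed limit or range.

## Working session

There is one attempt and no reset: what is moved stays moved. The work goes in short steps, Python scripts to look and compute and a tool call to move; the robot and the scene stay as the last step left them, time stands still between calls to the robot, and variables do not carry over. Pictures are saved under pics/ and viewed, at most 10 in all, crops included, and the job is handed in when it is done.

Besides the shell and the picture viewer there is one more tool, called after "Request:" in YAML: its name, and indented under it one key for each argument. step_arm: Moves the arm, as the interface text tells. Its arguments: {"type":"object","properties":{"plan":{"type":"array","items":{"type":"array","items":{"type":"number"}}},"force":{"type":"number"}},"required":["plan"]}

```bash
mkdir -p pics; cat > h.py <<'E'
import numpy as np, cv2
from plant import arm
def cam(n):
    c=arm.read_camera(n); return c
def pts(c):
    v,u=np.mgrid[0:480,0:640]; z=c["z_map"]
    P=np.stack([(u-c["cx"])/c["fx"]*z,(v-c["cy"])/c["fy"]*z,z,np.ones_like(z)],-1)
    W=(P@np.array(c["cam_to_world"]).T)[...,:3]; W[z==0]=np.nan; return W
def ray(c,u,v,h):
    T=np.array(c["cam_to_world"]); d=T[:3,:3]@np.array([(u-c["cx"])/c["fx"],(v-c["cy"])/c["fy"],1]); o=T[:3,3]
    return o+d*(h-o[2])/d[2]
def save(c,n): cv2.imwrite("pics/"+n,c["image"][...,::-1])
E
python3 - <<'E'
from h import *
a=cam("scene");b=cam("side")
im=[a["image"],b["image"]]
for n,c in (("scene",a),("side",b)):
    save(c,n+"0.png"); print(n,np.round(c["cam_to_world"],3).tolist(),c["fx"],c["cx"],c["cy"]); 
    np.savez(n+"0.npz",**c)
print(arm.state())
E
```

```text
scene [[0.088, 0.851, -0.518, 1.034], [0.996, -0.074, 0.047, -0.095], [0.001, -0.52, -0.854, 0.823], [0.0, 0.0, 0.0, 1.0]] 504.69973791606293 315.7774468228428 243.27085580997715
side [[-0.855, -0.352, 0.38, 0.225], [-0.518, 0.599, -0.611, 0.544], [-0.013, -0.72, -0.694, 0.772], [0.0, 0.0, 0.0, 1.0]] 578.4734978181317 314.82658450204667 247.5071225332108
{'time_s': 0.1, 'qpos': array([-1.39557088e+00,  4.91499805e-01,  1.55935504e+00, -9.39251769e-06,
        1.09175401e+00, -1.05604259e-01]), 'qvel': array([-0.00218244, -0.00068559, -0.00128612,  0.00029997,  0.00086214,
        0.00018197]), 'tau': array([ 3.94628034e-03, -6.13620400e+01, -2.58606327e+01,  6.93935738e-02,
        4.70166549e-02, -4.85295482e-05]), 'ee_pos': array([ 0.17320034, -0.60030031,  0.2141314 ]), 'eef_rot': array([-5.07650430e-04,  9.90157590e-01,  1.39956023e-01, -2.18478121e-05]), 'wrist_force': array([-0.09386995, -0.18109803,  0.55599013]), 'moment': array([ 0.06973931, -0.01454196, -0.00344681]), 'finger_force': 0.0, 'opening': 0.09520384119516268}
```

View pics/scene0.png

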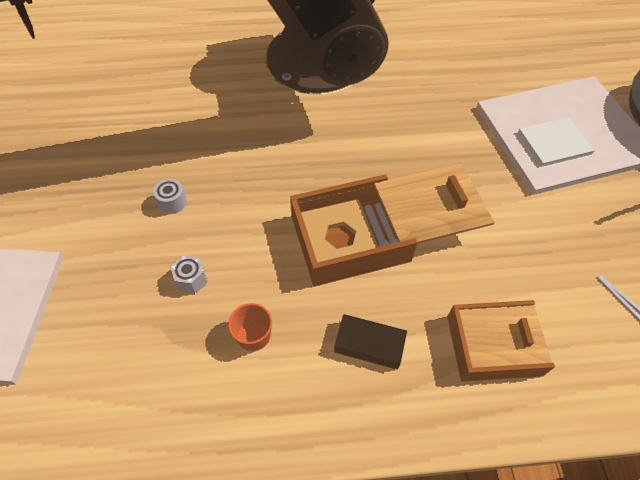

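View pics/side0.png

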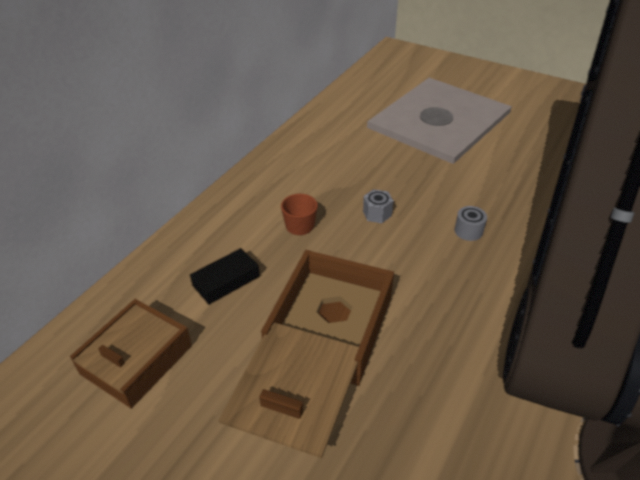

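Scene: the blocks are at (170,195) and (188,274), with the open big case at (350,228), its pocket at (340,235) and its batten at (457,192). The small shut case at (500,340) is a decoy. Candidates for the hex block: (170,195), which looks round, and (188,274), which looks six-sided. I'll check both in one close crop.

```bash
python3 - <<'E'
from h import *
a=dict(np.load("scene0.npz")); im=a["image"][...,::-1]
A=cv2.resize(im[165:305,135:235],None,fx=4,fy=4,interpolation=3)
B=cv2.resize(im[165:305,285:385],None,fx=4,fy=4,interpolation=3)
cv2.imwrite("pics/crop.png",np.hstack([A,B]))
W=pts(a)
for (u,v) in [(170,195),(188,274),(340,235),(320,210),(457,182),(420,200),(250,325),(370,340)]: print(u,v,np.round(W[v,u],4), round(float(a["z_map"][v,u]),3))
E
```

```text
170 195 [ 0.428  -0.3224  0.0423] 0.971
188 274 [ 0.604  -0.2804  0.0427] 0.881
340 235 [ 0.5259 -0.0031  0.009 ] 0.963
320 210 [ 0.4725 -0.0366  0.0201] 0.98
457 182 [0.4789 0.2159 0.0877] 0.931
420 200 [0.4947 0.1484 0.0611] 0.942
250 325 [ 0.6927 -0.1783  0.0049] 0.872
370 340 [0.7473 0.0205 0.0314] 0.83
```

View pics/crop.png

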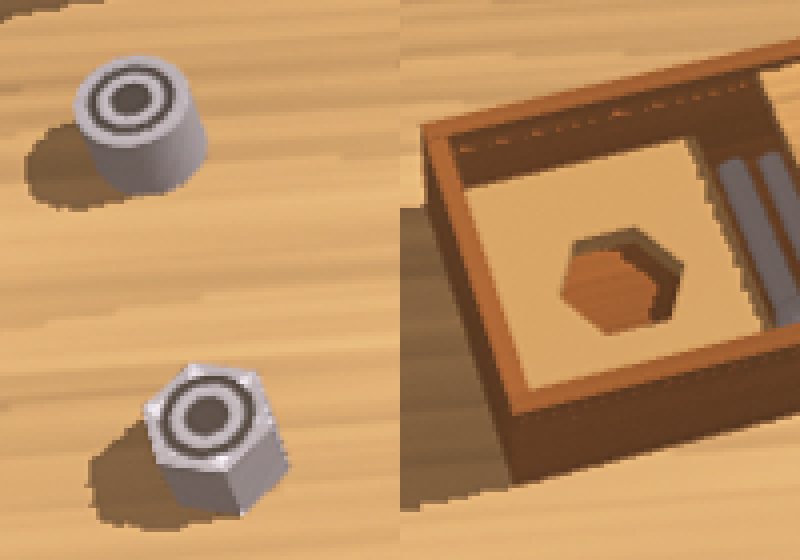

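The crop shows six flats on the lower block, scene (188,274), and a round upper one, so the lower one is the hex. The pocket's outline is clear at scene (340,235). Next I'll measure poses from depth and masks.

```bash
cat >> h.py <<'E'
def hexfit(xy):
    """centre and flat-normal angle (deg, mod 60) of a hexagon's point cloud, by support widths"""
    best=None
    for t in np.arange(0,60,0.5):
        n=[np.array([np.cos(np.radians(t+k)),np.sin(np.radians(t+k))]) for k in (0,60,120)]
        hi=[np.percentile(xy@m,99.5) for m in n]; lo=[np.percentile(xy@m,0.5) for m in n]
        w=sum(h-l for h,l in zip(hi,lo))/3
        if best is None or w<best[0]:
            c=np.linalg.lstsq(np.array(n),np.array([(h+l)/2 for h,l in zip(hi,lo)]),rcond=None)[0]
            best=(w,t,c)
    return best
E
python3 - <<'E'
from h import *
for nm in ("scene","side"):
    a=dict(np.load(nm+"0.npz")); W=pts(a); x,y,z=W[...,0],W[...,1],W[...,2]
    m=(np.hypot(x-.604,y+.28)<.045)&(z>.036)&(z<.05)
    print(nm,"hex",m.sum(),np.nanmedian(z[m]),hexfit(W[m][:,:2]))
    # pocket: pixels below insert in a disc -> colour-free: cast hole outline onto z=.022
    m=((np.hypot(x-.52,y+.003)<.06)&(z<.0175)).astype(np.uint8)
    cs,_=cv2.findContours(m,cv2.RETR_EXTERNAL,cv2.CHAIN_APPROX_NONE); c=max(cs,key=cv2.contourArea)[:,0]
    q=np.array([ray(a,u,v,.022)[:2] for u,v in c]); print("pocket",len(q),hexfit(q))
    m=(z>.078)&(z<.095)&(x>.35)&(x<.6)&(y>.1)&(y<.3); print("batten",m.sum(),cv2.minAreaRect(W[m][:,:2].astype(np.float32)),np.nanmedian(z[m]))
    m=(z>.052)&(z<.066)&(x>.35)&(x<.65)&(y>.08)&(y<.3); print("lid",m.sum(),cv2.minAreaRect(W[m][:,:2].astype(np.float32)))
s=arm.state(); print(s["ee_pos"]); w=cam("wrist"); print(w["fx"],np.round(w["cam_to_world"],3).tolist())
E
```

```text
scene hex 717 0.04215010028792465 (np.float64(0.05185175503184584), np.float64(44.0), array([ 0.59364433, -0.28377801]))
pocket 81 (np.float64(0.05282781032086168), np.float64(11.5), array([ 0.53425885, -0.00546797]))
batten 269 ((0.49124473333358765, 0.2136634886264801), (0.06126014515757561, 0.016574859619140625), 11.691493034362793) 0.08623091958673357
lid 6012 ((0.5021108984947205, 0.16279485821723938), (0.1598259061574936, 0.19801589846611023), 11.085623741149902)
side hex 437 0.04208970594975303 (np.float64(0.05287723739861235), np.float64(47.0), array([ 0.5901954, -0.2822125]))
pocket 89 (np.float64(0.052547738801704325), np.float64(11.5), array([ 0.53021398, -0.00339291]))
batten 536 ((0.4885173738002777, 0.21600142121315002), (0.060031741857528687, 0.015743058174848557), 11.69798755645752) 0.0866590784806327
lid 10958 ((0.500116229057312, 0.16452857851982117), (0.1618611216545105, 0.19708038866519928), 9.949972152709961)
[ 0.17320034 -0.60030031  0.2141314 ]
373.76942028377977 [[0.277, -0.929, -0.244, 0.241], [-0.961, -0.268, -0.07, -0.581], [-0.001, 0.253, -0.967, 0.384], [0.0, 0.0, 0.0, 1.0]]
```

Request:
step_arm:
  plan:
    - [49,-18.8,0,0,0,0,95]
    - [49,-18.8,0,0,0,0,95]
    - [49,-18.8,0,0,0,0,95]
    - [49,-18.8,0,0,0,0,95]
    - [49,-18.8,0,0,0,0,95]
    - [49,-18.8,0,0,0,0,95]
    - [49,-18.8,0,0,0,0,95]
    - [49,-18.8,0,0,0,0,95]
    - [49,-18.8,0,0,0,0,95]
    - [49,-18.8,0,0,0,0,95]

```text
time_s: 1.4
ee_pos: [0.5931, -0.2828, 0.2144]
eef_rot: [-0.0, 0.99, 0.14, -0.0]
wrist_force: [0.1, 0.1, 0.3]
opening: 0.0952
finger_force: 0.0
```

Request:
step_arm:
  plan:
    - [0,0,20,0,0,0,95]
    - [0,0,20,0,0,0,95]
    - [0,0,0,0,0,0,95]

```text
time_s: 1.78
ee_pos: [0.5914, -0.2836, 0.1731]
eef_rot: [-0.001, 0.99, 0.14, -0.001]
wrist_force: [0.2, -0.1, -0.3]
opening: 0.095
finger_force: 0.0
```

```bash
cat >> h.py <<'E'
from scipy.spatial.transform import Rotation as R
def tool(s): 
    q=s["eef_rot"]; return np.array(s["ee_pos"]),R.from_quat([q[1],q[2],q[3],q[0]]).as_matrix()
E
python3 - <<'E'
from h import *
s=arm.state(); p,M=tool(s); print(s["time_s"],p,M.round(4).tolist(),s["wrist_force"])
a=cam("wrist"); save(a,"w1.png"); W=pts(a); x,y,z=W[...,0],W[...,1],W[...,2]
m=(np.hypot(x-.592,y+.283)<.045)&(z>.036)&(z<.05)
w,t,c=hexfit(W[m][:,:2]); print("hex",m.sum(),np.nanmedian(z[m]),w,t,c)
cs,_=cv2.findContours(m.astype(np.uint8),0,1); k=max(cs,key=cv2.contourArea)[:,0]
q=np.array([ray(a,u,v,.042)[:2] for u,v in k]); w,t,c=hexfit(q);print("ray",w,t,c)
d=np.r_[c,p[2]]-p; print("tool shift mm",(M.T@d*1000).round(1),"tool y angle",np.degrees(np.arctan2(M[1,1],M[0,1])))
E
```

```text
1.775 [ 0.59138546 -0.28363303  0.17312409] [[0.9608, 0.2773, -0.0027], [0.2773, -0.9608, 0.0015], [-0.0021, -0.0022, -1.0]] [ 0.24506094 -0.09499514 -0.2542638 ]
hex 3365 0.04231442170988958 0.051297147300853385 47.5 [ 0.59272116 -0.28273624]
ray 0.0522343699755301 46.0 [ 0.59283052 -0.28269898]
tool shift mm [ 1.6 -0.5 -0. ] tool y angle -73.89906097444658
```

View pics/w1.png

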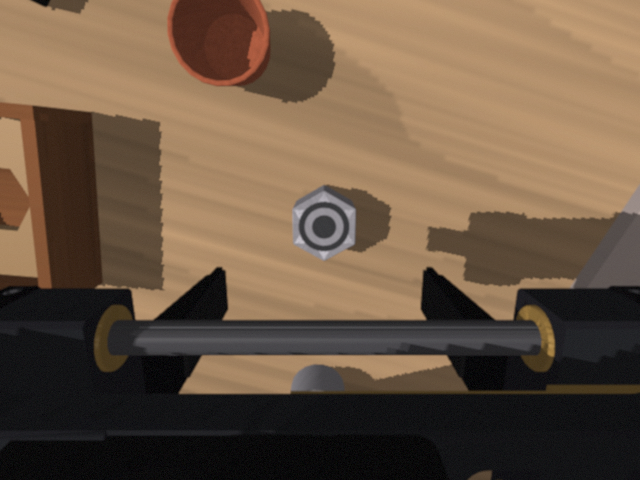

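Wrist view: the hex block is at (324,222), centred between the fingers with its flats aligned to them. Descending to grip it.

Request:
step_arm:
  plan:
    - [1.5,-0.5,35,0,0,0,95]
    - [0,0,40,0,0,0,95]
    - [0,0,35,0,0,0,95]
    - [0,0,25,0,0,0,95]
    - [0,0,19,0,0,0,95]
    - [0,0,0,0,0,0,95]
    - [0,0,0,0,0,0,40]
    - [0,0,0,0,0,0,40]
    - [0,0,0,0,0,0,40]
    - [0,0,0,0,0,0,40]
  force: 35

```text
time_s: 3.08
ee_pos: [0.5934, -0.2833, 0.021]
eef_rot: [0.0, 0.99, 0.14, 0.0]
wrist_force: [0.6, 0.8, 0.2]
opening: 0.0604
finger_force: 0.0
```

Request:
step_arm:
  plan:
    - [0,0,0,0,0,0,40]
    - [0,0,0,0,0,0,40]
    - [0,0,0,0,0,0,40]
    - [0,0,0,0,0,0,40]

```text
time_s: 3.58
ee_pos: [0.5932, -0.283, 0.0208]
eef_rot: [-0.0, 0.99, 0.14, -0.0]
wrist_force: [-1.8, 2.8, 5.0]
opening: 0.0521
finger_force: 35.0
```

Request:
step_arm:
  plan:
    - [0,0,-20,0,0,0,40]
    - [0,0,-35,0,0,0,40]
    - [0,0,-35,0,0,0,40]
    - [0,0,-35,0,0,-8.5,40]
    - [0,0,-25,0,0,-8.5,40]
    - [0,0,0,0,0,-8.5,40]

```text
time_s: 4.32
ee_pos: [0.5938, -0.2838, 0.1737]
eef_rot: [0.002, 0.934, 0.357, 0.001]
wrist_force: [-1.0, -0.4, -7.2]
opening: 0.0522
finger_force: 35.0
```

Request:
step_arm:
  plan:
    - [7,-30,0,0,0,0,40]
    - [10,-42,0,0,0,0,40]
    - [12,-50,0,0,0,0,40]
    - [12,-50,0,0,0,0,40]
    - [10,-42,0,0,0,0,40]
    - [8,-34,0,0,0,0,40]
    - [0,0,0,0,0,0,40]
    - [0,0,0,0,0,0,40]

```text
time_s: 5.32
ee_pos: [0.4733, -0.0589, 0.1713]
eef_rot: [0.001, 0.935, 0.355, 0.001]
wrist_force: [0.2, -1.1, -6.0]
opening: 0.0513
finger_force: 35.0
```

```bash
python3 - <<'E'
from h import *
s=arm.state(); p,M=tool(s); print(s["time_s"],p,M.round(4).tolist(),s["wrist_force"],s["opening"])
a=cam("wrist"); save(a,"w2.png"); W=pts(a); x,y,z=W[...,0],W[...,1],W[...,2]
m=((np.hypot(x-.532,y+.0045)<.045)&(z<.0175)).astype(np.uint8)
cs,_=cv2.findContours(m,0,1); k=max(cs,key=cv2.contourArea)[:,0]; print(len(k),k.min(0),k.max(0))
for h in (.022,):
  q=np.array([ray(a,u,v,h)[:2] for u,v in k]); print("pocket",hexfit(q))
# held block top
m=(np.hypot(x-p[0],y-p[1])<.05)&(np.abs(z-p[2]-.021)<.005); print(m.sum(), m.any() and (np.nanmedian(z[m]),hexfit(W[m][:,:2])))
i=(z>.019)&(z<.025)&(np.hypot(x-.532,y+.0045)<.09); print("insert",i.sum(),cv2.minAreaRect(W[i][:,:2].astype(np.float32)))
print("tool y ang",np.degrees(np.arctan2(M[1,1],M[0,1])))
E
```

```text
5.325 [ 0.47328444 -0.05893643  0.17125574] [[0.7477, 0.664, 0.0014], [0.664, -0.7477, -0.0007], [0.0006, 0.0014, -1.0]] [ 0.17413029 -1.1339843  -6.01283826] 0.05132286591927272
208 [288  87] [354 164]
pocket (np.float64(0.05368469330744129), np.float64(11.0), array([ 0.53226727, -0.00374545]))
8414 (np.float64(0.19287434367676448), (np.float64(0.055068290693222256), np.float64(11.5), array([ 0.47308543, -0.05920056])))
insert 25135 ((0.5301323533058167, 0.007987886667251587), (0.14079777896404266, 0.1545228362083435), 10.90979290008545)
tool y ang -48.39535477711417
```

View pics/w2.png

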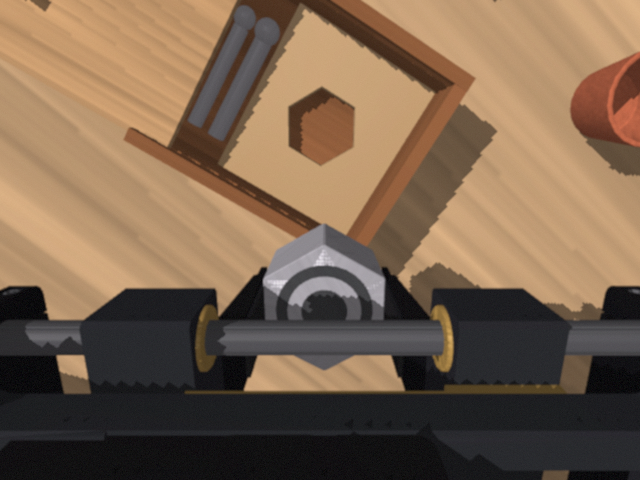

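Wrist view: the pocket is at (322,125), and the held hex (centre near (324,300)) has the same orientation, corner up. Moving over and down.

Request:
step_arm:
  plan:
    - [20,-0.5,0,0,0,0,40]
    - [30,-0.8,0,0,0,0,40]
    - [20,-0.5,0,0,0,0,40]
    - [10.4,-0.3,10,0,0,0,40]
    - [0,0,25,0,0,0,40]
    - [0,0,30,0,0,0,40]
    - [0,0,28,0,0,0,40]
    - [0,0,18,0,0,0,40]
    - [0,0,9,0,0,0,40]
    - [0,0,0,0,0,0,40]

```text
time_s: 6.62
ee_pos: [0.5313, -0.0037, 0.0501]
eef_rot: [-0.0, 0.935, 0.355, -0.001]
wrist_force: [-0.3, 1.2, -5.8]
opening: 0.0517
finger_force: 35.0
```

```bash
python3 - <<'E'
from h import *
s=arm.state(); p,M=tool(s); print(p,M.round(4).tolist(),s["wrist_force"])
for nm in ("wrist","scene"):
  a=cam(nm); W=pts(a); x,y,z=W[...,0],W[...,1],W[...,2]
  m=(np.hypot(x-p[0],y-p[1])<.045)&(np.abs(z-p[2]-.021)<.004); print(nm,m.sum(),m.any() and (np.nanmedian(z[m]),hexfit(W[m][:,:2])))
  if nm=="scene": cv2.imwrite("pics/s2.png",cv2.resize(a["image"][160:300,270:430,::-1],None,fx=4,fy=4,interpolation=3))
d=np.array([.532,-.004,p[2]])-p; print((M.T@d*1000).round(1))
E
```

```text
[ 0.53130316 -0.00369223  0.05010058] [[0.748, 0.6637, -0.0011], [0.6637, -0.748, 0.0], [-0.0008, -0.0007, -1.0]] [-0.34238276  1.1705989  -5.84834024]
wrist 8254 (np.float64(0.07164163264011915), (np.float64(0.054787206445306304), np.float64(11.5), array([ 0.53117504, -0.00401788])))
scene 256 (np.float64(0.07174704883563715), (np.float64(0.05139830147346051), np.float64(10.0), array([ 0.53618856, -0.00229048])))
[ 0.3  0.7 -0. ]
```

View pics/s2.png

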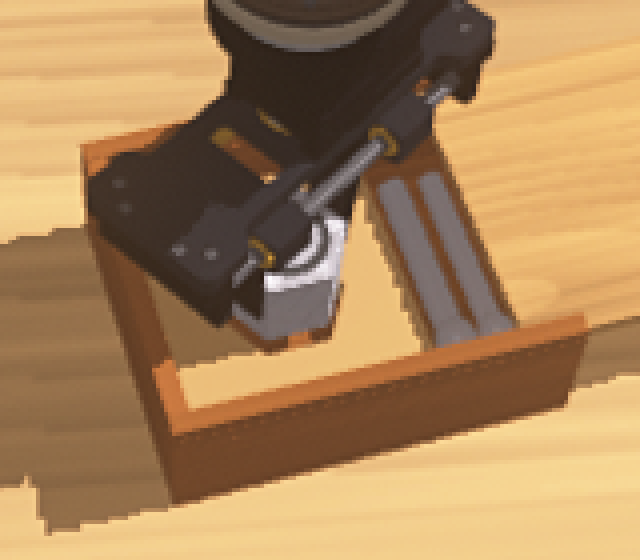

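Scene crop: the block hangs just over the pocket, whose rim shows in front of it at (290,345). Now feeling downward.

Request:
step_arm:
  plan:
    - [0.3,0.5,2,0,0,0,40]
    - [0,0,2,0,0,0,40]
    - [0,0,2,0,0,0,40]
    - [0,0,2,0,0,0,40]
    - [0,0,1,0,0,0,40]
    - [0,0,0,0,0,0,40]

```text
time_s: 7.48
ee_pos: [0.5321, -0.0038, 0.0415]
eef_rot: [0.0, 0.935, 0.355, -0.0]
wrist_force: [-0.1, -0.3, -6.0]
opening: 0.0521
finger_force: 35.0
```

Request:
step_arm:
  plan:
    - [0,0,2,0,0,0,40]
    - [0,0,2,0,0,0,40]
    - [0,0,2,0,0,0,40]
    - [0,0,0,0,0,0,40]

```text
time_s: 7.98
ee_pos: [0.5321, -0.0038, 0.0354]
eef_rot: [0.0, 0.935, 0.355, -0.0]
wrist_force: [0.8, 0.3, -7.1]
opening: 0.0519
finger_force: 35.0
```

Request:
step_arm:
  plan:
    - [0,0,2,0,0,0,40]
    - [0,0,2,0,0,0,40]
    - [0,0,1,0,0,0,40]
    - [0,0,1,0,0,0,40]
    - [0,0,0.7,0,0,0,40]
    - [0,0,0,0,0,0,40]

```text
time_s: 8.72
ee_pos: [0.5321, -0.0038, 0.0289]
eef_rot: [0.0, 0.935, 0.355, 0.0]
wrist_force: [2.0, 0.1, -6.7]
opening: 0.0517
finger_force: 35.0
```

Request:
step_arm:
  plan:
    - [0,0,0.7,0,0,0,40]
    - [0,0,0.5,0,0,0,40]
    - [0,0,0,0,0,0,40]

```text
time_s: 9.1
ee_pos: [0.5321, -0.0038, 0.0287]
eef_rot: [0.0, 0.935, 0.355, 0.0]
wrist_force: [-2.6, 0.7, 11.0]
opening: 0.0517
finger_force: 35.0
```

Block is on the floor. Releasing and lifting.

Request:
step_arm:
  plan:
    - [0,0,0,0,0,0,75]
    - [0,0,0,0,0,0,75]
    - [0,0,0,0,0,0,75]
    - [0,0,-10,0,0,0,75]
    - [0,0,-35,0,0,0,75]
    - [0,0,-45,0,0,10,75]
    - [0,0,-40,0,0,10,75]
    - [0,0,-20,0,0,10,75]
    - [0,0,0,0,0,0,75]

```text
time_s: 10.22
ee_pos: [0.5325, -0.0038, 0.1794]
eef_rot: [0.0, 0.995, 0.102, 0.002]
wrist_force: [-0.2, 1.0, -0.0]
opening: 0.0749
finger_force: 0.0
```

```bash
python3 - <<'E'
from h import *
s=arm.state(); p,M=tool(s); print(s["time_s"],p,M.round(4).tolist(),s["wrist_force"])
a=cam("wrist"); save(a,"w3.png"); W=pts(a); x,y,z=W[...,0],W[...,1],W[...,2]
m=(np.hypot(x-.532,y+.004)<.045)&(z>.03)&(z<.09); m[300:]=0
print("block",m.sum(),np.nanpercentile(z[m],[5,50,95]),hexfit(W[m][:,:2]))
i=(np.hypot(x-.532,y+.004)<.06)&(z<.03);print("insert",np.nanmedian(z[i]))
c=np.array([.4895,.215]); d=np.r_[c,p[2]]-p; print("to batten",(M.T@d*1000).round(1))
print("tool y ang",np.degrees(np.arctan2(M[1,1],M[0,1])))
E
```

```text
10.225 [ 0.5325151  -0.00382631  0.17941336] [[0.9794, 0.2021, 0.0033], [0.2021, -0.9794, -0.0005], [0.0031, 0.0012, -1.0]] [-0.16105178  0.97856144 -0.03541979]
block 3509 [0.04798024 0.0502214  0.05149221] (np.float64(0.05140314645167927), np.float64(11.0), array([ 0.53207089, -0.00450834]))
insert 0.022026407991644098
to batten [   2.1 -223.    -0.3]
tool y ang -78.33820080996996
```

The block's top is at 0.050 m, so it is fully seated. Moving to the batten.

Request:
step_arm:
  plan:
    - [0,-30,0,0,0,0,60]
    - [1,-50,0,0,0,0,60]
    - [1,-55,0,0,0,0,60]
    - [0,-50,0,0,0,0,60]
    - [0,-38,0,0,0,0,60]
    - [0,0,0,0,0,0,60]

```text
time_s: 11.02
ee_pos: [0.488, 0.2169, 0.1764]
eef_rot: [0.0, 0.995, 0.104, -0.001]
wrist_force: [-0.1, -0.4, -0.4]
opening: 0.06
finger_force: 0.0
```

```bash
python3 - <<'E'
from h import *
s=arm.state(); p,M=tool(s); print(p)
a=cam("wrist"); W=pts(a); x,y,z=W[...,0],W[...,1],W[...,2]
m=(z>.079)&(z<.095)&(np.hypot(x-.49,y-.215)<.06); r=cv2.minAreaRect(W[m][:,:2].astype(np.float32)); print(m.sum(),r,np.nanmedian(z[m]))
print((M.T@(np.r_[r[0],.066]-p)*1000).round(1), np.degrees(np.arctan2(M[1,1],M[0,1])))
E
```

```text
[0.48804667 0.21690289 0.17637652]
1571 ((0.49072176218032837, 0.21583963930606842), (0.05956438183784485, 0.014019805938005447), 10.829625129699707) 0.08738195935175003
[  2.6   1.6 110.4] -78.00988413265075
```

Request:
step_arm:
  plan:
    - [2.5,1.5,25,0,0,0.8,60]
    - [0,0,35,0,0,0,60]
    - [0,0,30,0,0,0,60]
    - [0,0,18,0,0,0,60]
    - [0,0,0,0,0,0,60]
    - [0,0,0,0,0,0,5]
    - [0,0,0,0,0,0,5]
    - [0,0,0,0,0,0,5]
    - [0,0,0,0,0,0,5]
    - [0,0,0,0,0,0,5]
  force: 25

```text
time_s: 12.32
ee_pos: [0.492, 0.2142, 0.0699]
eef_rot: [-0.0, 0.996, 0.094, 0.0]
wrist_force: [-0.3, 1.6, 0.8]
opening: 0.0155
finger_force: 0.7
```

Request:
step_arm:
  plan:
    - [0,0,0,0,0,0,5]
    - [0,0,0,0,0,0,5]
    - [0,0,0,0,0,0,5]
    - [0,0,0,0,0,0,5]

```text
time_s: 12.82
ee_pos: [0.492, 0.2141, 0.0698]
eef_rot: [0.0, 0.996, 0.094, 0.0]
wrist_force: [-1.7, 1.1, 4.2]
opening: 0.014
finger_force: 25.0
```

Request:
step_arm:
  plan:
    - [0,8,0,0,0,0,5]
    - [0,16,0,0,0,0,5]
    - [0,20,0,0,0,0,5]
    - [0,20,0,0,0,0,5]
    - [0,20,0,0,0,0,5]
    - [0,16,0,0,0,0,5]
    - [0,8,0,0,0,0,5]
    - [0,0,0,0,0,0,5]

```text
time_s: 13.82
ee_pos: [0.5126, 0.1074, 0.0698]
eef_rot: [0.0, 0.996, 0.094, 0.0]
wrist_force: [1.7, -0.5, 4.6]
opening: 0.0142
finger_force: 25.0
```

```bash
python3 - <<'E'
from h import *
s=arm.state(); p,M=tool(s); print(p,s["wrist_force"],M.T@s["wrist_force"],s["opening"])
pk=np.array([.532,-.004]); e=M[:2,1]; print("along",(p[:2]-pk)@e, "cross",(p[:2]-pk)@M[:2,0])
E
```

```text
[0.51258001 0.10740852 0.06981676] [ 1.69435032 -0.47664503  4.57769649] [ 1.57869419  0.78650567 -4.5762924 ] 0.01416959025104903
along -0.11307549419304978 cross 0.0017098244849452658
```

Request:
step_arm:
  plan:
    - [0,8,0,0,0,0,5]
    - [0,8,0,0,0,0,5]
    - [0,4,0,0,0,0,5]
    - [0,3,0,0,0,0,5]
    - [0,0,0,0,0,0,5]

```text
time_s: 14.45
ee_pos: [0.5168, 0.0854, 0.0698]
eef_rot: [0.0, 0.996, 0.094, 0.0]
wrist_force: [2.5, 0.0, 4.9]
opening: 0.0138
finger_force: 25.0
```

Request:
step_arm:
  plan:
    - [0,2,0,0,0,0,5]
    - [0,2,0,0,0,0,5]
    - [0,2,0,0,0,0,5]

```text
time_s: 14.82
ee_pos: [0.5179, 0.0798, 0.0698]
eef_rot: [-0.0, 0.996, 0.094, 0.0]
wrist_force: [2.3, 1.5, 4.9]
opening: 0.0137
finger_force: 25.0
```

Request:
step_arm:
  plan:
    - [0,2,0,0,0,0,5]
    - [0,2,0,0,0,0,5]

```text
time_s: 15.08
ee_pos: [0.5186, 0.0759, 0.0698]
eef_rot: [-0.0, 0.996, 0.094, 0.0]
wrist_force: [2.5, 5.8, 5.8]
opening: 0.0137
finger_force: 25.0
```

Request:
step_arm:
  plan:
    - [0,2,0,0,0,0,5]
    - [0,2,0,0,0,0,5]

```text
time_s: 15.32
ee_pos: [0.5192, 0.0728, 0.0699]
eef_rot: [-0.001, 0.996, 0.094, 0.0]
wrist_force: [0.2, 11.0, 7.0]
opening: 0.0137
finger_force: 25.0
```

Request:
step_arm:
  plan:
    - [0,2,0,0,0,0,5]
    - [0,2,0,0,0,0,5]

```text
time_s: 15.58
ee_pos: [0.5201, 0.0684, 0.0699]
eef_rot: [-0.0, 0.996, 0.094, 0.0]
wrist_force: [2.5, 3.9, 5.9]
opening: 0.0137
finger_force: 25.0
```

Over the ridge; going on to the hard stop.

Request:
step_arm:
  plan:
    - [0,2,0,0,0,0,5]
    - [0,2,0,0,0,0,5]
    - [0,1,0,0,0,0,5]

```text
time_s: 15.95
ee_pos: [0.5206, 0.065, 0.0699]
eef_rot: [-0.001, 0.996, 0.094, 0.0]
wrist_force: [0.7, 28.3, 8.3]
opening: 0.014
finger_force: 25.0
```

Request:
step_arm:
  plan:
    - [0,1.5,0,0,0,0,5]
    - [0,1,0,0,0,0,5]
    - [0,0,0,0,0,0,5]

```text
time_s: 16.32
ee_pos: [0.5206, 0.0648, 0.0699]
eef_rot: [-0.003, 0.996, 0.093, -0.0]
wrist_force: [-0.1, 41.7, 8.4]
opening: 0.0139
finger_force: 25.0
```

Request:
step_arm:
  plan:
    - [0,-2,0,0,0,0,5]
    - [0,-0.5,0,0,0,0,40]
    - [0,0,0,0,0,0,40]
    - [0,0,0,0,0,0,40]
    - [0,0,-15,0,0,0,40]
    - [0,0,-35,0,0,0,40]
    - [0,0,-40,0,0,0,40]
    - [0,0,-30,0,0,0,40]
    - [0,-50,-10,0,0,0,40]
    - [0,-50,0,0,0,0,40]

```text
time_s: 17.58
ee_pos: [0.5022, 0.1617, 0.2018]
eef_rot: [-0.0, 0.996, 0.093, 0.001]
wrist_force: [0.3, 0.1, -0.7]
opening: 0.04
finger_force: 0.0
```

Request:
step_arm:
  plan:
    - [0,-60,0,0,0,0,40]
    - [0,-50,0,0,0,0,40]
    - [0,0,0,0,0,0,40]

```text
time_s: 17.95
ee_pos: [0.4806, 0.2715, 0.2006]
eef_rot: [-0.0, 0.995, 0.096, 0.0]
wrist_force: [-1.0, 0.9, -0.9]
opening: 0.0401
finger_force: 0.0
```

```bash
python3 - <<'E'
from h import *
print(arm.state()["wrist_force"])
for nm in ("scene","side"):
    a=cam(nm); W=pts(a); x,y,z=W[...,0],W[...,1],W[...,2]; save(a,nm+"9.png")
    m=(z>.079)&(z<.095)&(np.hypot(x-.52,y-.065)<.06); r=cv2.minAreaRect(W[m][:,:2].astype(np.float32)); print(nm,m.sum(),r)
E
```

```text
[-0.99752645  0.91437333 -0.91327826]
scene 256 ((0.5212380886077881, 0.06315302103757858), (0.06132395938038826, 0.015233111567795277), 9.967944145202637)
side 393 ((0.517535388469696, 0.06543433666229248), (0.060765985399484634, 0.017165735363960266), 11.18297004699707)
```

View pics/scene9.png

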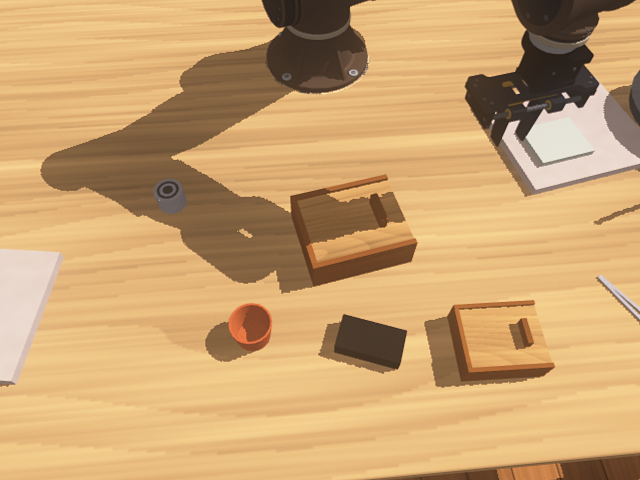

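The big case is shut, with its batten at (378,210). The round block (170,195), pot (250,325) and charcoal (370,340) are where they were. Handing in.

```bash
python3 -c "
from plant import arm
print(arm.job_done())"
```

```text
the job is handed in; nothing more can be done
None
```

The hex block is fully home in the pocket (its top measured at 0.050 m), the lid is shut past the ridge to its hard stop, the arm is clear and the bystanders are in place; I handed the job in at about 18 s of the 53 s allowed, with no verdict returned.

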